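# Dock the green-capped spice jar past the sprung dust flap

### The job

Pick up the green-capped spice jar and lower it upright into the well of the wooden jar dock, using the jar to push the sprung dust flap open and hold it open on the way down. The height of the well's floor is not known: feel for it, seat the jar fully home on it, gently and without dropping it in, then let go. Leave the other two spice jars standing where they are.

Things in the scene. Friction and masses are not known exactly. Their poses are not given: they have to be found in the camera images.
- green_jar: Glass spice jar with a green cap, 44 mm diameter, 116 mm tall, about 0.11 kg (0.08 to 0.15). Body 41 mm diameter up to 94 mm, cap 44 mm diameter from 94 to 116 mm. Origin: centre of its underside, z up its axis.
- dock: Wooden jar dock, fixed to the worktop: a square well, outside 72 mm (x) by 61 mm (y), 80 mm high, on a dark base plate 92 x 80 mm. Origin on the worktop below the axis of the standing jar; z up; -x is the front with a small brass label frame, +x the hinge side. Its floor is an adjustable riser, not measured, anywhere from 5 to 24 mm above the worktop, with a rubber pad that gives 1 mm per 10 N.
- well_mouth (a point): Point in the well's mouth on the axis of the standing jar, at rim height (80 mm above the worktop); axes as the dock's. From it the well's inner faces lie at x = -22 mm (front) and +34 mm (back), y = -22.5 and +22.5 mm; walls 8 mm thick. The mouth is closed by a steel flap 46 x 42 x 4 mm, its top 5 mm below the rim, that swings down into the well.
- flap (a joint): Flap angle (rad): 0 closed (level), 1.6 straight down. Hinge along the dock's y at x = +28 mm, z = 73 mm. A spring shuts it (0.04 N m closed, 0.10 open): a jar pushed down on the well's axis feels 5 to 8 N at first, less farther down, then about 2 N towards the dock's front. With the jar in the well it stays down, leaning on the jar; that can keep a jar let go too early hanging above the floor.
- black_jar: Bystander: glass spice jar with a black cap, 44 mm diameter, 113 mm tall. Origin: centre of its underside.
- yellow_jar: Bystander: glass spice jar with a mustard-yellow cap, 46 mm diameter, 106 mm tall. Origin: centre of its underside.
Not all that is in view belongs to the job. Leave any purple or turquoise look-alike of the green_jar alone.

How it is judged (in metres and radians):
On the way, in this order (a step that is already met when the one before it is completed fails the run):
1. the green-capped jar has been picked up (height (world z) of green_jar above 0.04 m and contact force between green_jar and the fingers above 1 N), for 0.2 s.
2. the jar, still held, is in the well and holds the flap open (value of joint flap above 0.9 rad and contact force between green_jar and dock above 0.2 N and horizontal distance between green_jar and well_mouth below 0.01 m and height (world z) of green_jar below 0.065 m and contact force between green_jar and the fingers above 1 N), for 0.2 s.
At the end, for the whole second after the job is handed in: The green-capped jar stands at rest in the dock's well on the riser (underside within 2 mm of it, axis within 10 mm of the well's axis, tilt under 0.08 rad), let go, with the flap down beside it (over 1.2 rad); the other two jars stand upright where they were (horizontal distance between green_jar and well_mouth below 0.01 m and z of riser_plate in the frame of green_jar above -0.004 m and angle between green_jar's own z axis and vertical below 0.08 rad and value of joint flap above 1.2 rad and linear speed of green_jar below 0.01 m/s and angle between each of black_jar, yellow_jar's own z axis and vertical below 0.1 rad); the robot touches nothing.
It fails at once if the jar is pressed on the dock (walls, flap or floor) with more than 25 N (contact force between green_jar and dock above 25 N).
It fails at once if the jar drops inside the well (faster than 0.25 m/s while still more than 1 mm above the floor) (horizontal distance between green_jar and well_mouth below 0.015 m and height (world z) of green_jar below 0.07 m and z of riser_plate in the frame of green_jar below -0.003 m and linear speed of green_jar above 0.25 m/s).
It fails at once if a bystander jar is shifted more than 15 mm or knocked over (distance of any of black_jar, yellow_jar from where it was at the start of the episode above 0.015 m or angle between any of black_jar, yellow_jar's own z axis and vertical above 0.4 rad).
It also fails if it takes over 48 s, if anything falls off the work surface, if the arm or the gripper's body presses on something with over 40 N, if the wrist force passes 120 N, or if a joint passes its speed limit or range.

### The arm

A 6-joint arm with a two-finger parallel gripper is mounted at the origin on a cart in front of the work surface, level with it; the furniture and walls round the work are solid. World frame = base frame: x ahead of the robot, y to its left, z up, the work surface at z = 0. Lengths are in m, angles in degrees, forces in N, time in s.
With the tool pointing down it reaches from about 0.25 to 0.725 m from the base axis. Payload 9.7 kg.
Tool frame: the origin (TCP) lies midway between the tips of the shut fingers; the grasp point (between the pads) lies 19 mm behind it; z points along the fingers, y is the line along which they close (so a half turn about z gives the same grasp; the last joint's range is limited). The gripper opens to 85 mm and grips with 20 to 120 N. Pads are 22 mm wide; open, the fingers measure 114 mm over their backs; the gripper's body (76 mm by 85 mm) begins 54 mm behind the grasp point. The pads swing forward as they close: fully open they stand 13 mm farther back than shut.
Start: joints at [65.489, 4.979, 10.078, 95.1, 0, 90], TCP at [0.228, 0.5, 0.231] pointing down, gripper open.
Joint ranges: [-179.16, 179.16], [-48.56, 103.87], [-65.8, 70.77], [-126.05, 130.52], [-82.76, 87.17], [-180, 180]. Speed limits (degrees/s): [127.2, 127.2, 147.25, 180, 180, 180].

### API

Orientations are given as [roll, pitch, yaw] about the fixed x, y, z axes, in that order (R = Rz(yaw) Ry(pitch) Rx(roll)).
In Python, from workcell import bot gives the robot as it stands.
- The arm moves only by the shell command python3 -m crank 'ROWS' [FORCE]. ROWS is JSON, a list of rows, each an object with "gripper": the finger opening in mm, from 0 to 85.4; "travel": the shift along the tool's x, y, z in mm, a list of three; "twist": the turn, a rotation vector about the tool's x, y, z in rad, a list of three. In form: [{"gripper": gripper, "travel": [tx, ty, tz], "twist": [rx, ry, rz]}, ...]. A call has 1 to 12 rows; each row shifts and turns the commanded pose from where the row before left it, along the tool's axes as they then stand; what a row does not reach is not made up. A row lasts 1/8 s, in which the tool goes at most 62.5 mm and 10.7 degrees, less where a joint would pass 70% of its speed; a pose out of reach is approached as far as the arm can. A call is refused whole if a number of a shift passes 62.5 or a number of a turn 0.188, either way. A call with a gripper value outside its range is refused whole. The fingers move at their own pace and stop on an object; FORCE is the grip in N (left out, the last holds). Time passes only in rows, so rows that do not move let the fingers close. It gives the time, the measured TCP pose, the force, the opening and the grip force at its end, in the units of the state.
- bot.get_obs(): the state, without advancing time (a new reading comes with each control period).
- bot.camera(name): name is "side" or "top" or "wrist"; returns the picture (480x640x3 uint8, red, green, blue); there is no depth.
- bot.calibration(name): a dict with "vfov" (degrees; the focal length in pixels is half the picture's height over the tangent of half this angle, whatever the lens; pixels are square), "cx", "cy" (the principal point, pixels), "camera_from_world" (4x4, takes a point from world to camera coordinates). Camera axes: x right, y down, z forward; pixel columns grow to the right and rows downward; lengths in m; the calibration is good to about 2 mm. A picture is of the moment at which its call begins: read the wrist's pose just before it. calibration takes no time and is no camera call; for the wrist camera it gives the pose at the moment of the call.
- bot.job_done(): hands the job in; it is judged then, once.
The state is a dict: "time": time; "q": joint angles; "qd": joint speeds; "joint_efforts": joint torques, N m; "ee_pos": TCP position; "tcp_rot": TCP orientation; "wrist_force": force on the tool from outside, world axes, zero at the start; "torque": the same for the moment, N m; "opening": finger opening in m; "grasp_force": force on a finger pad.
Only numpy, scipy, OpenCV 4.12 (cv2) and the standard library are available. Lean on these libraries where they do the work, as an engineer would, in place of code of your own. Each camera call takes 0.05 s, during which the arm holds its last target. There are 200 camera calls.

## Working session

There is one attempt and no reset: what is moved stays moved. The work goes in short steps, Python scripts to look and compute and a shell command to move; the robot and the scene stay as the last step left them, time stands still between calls to the robot, and variables do not carry over. Pictures are saved under pics/ and viewed, at most 10 in all, crops included, and the job is handed in when it is done.

```bash
mkdir -p pics; ls; python3 - <<'E'
from workcell import bot
import cv2
for n in("top","side"):
    cv2.imwrite(f"pics/{n}0.png",bot.camera(n)[:,:,::-1]); print(n,bot.calibration(n))
o=bot.get_obs();print({k:o[k] for k in('time','ee_pos','tcp_rot','wrist_force','opening')})
E
```

```text
pics
top {'vfov': 44.95006101260866, 'cx': 319.9212815219693, 'cy': 231.48452023202827, 'camera_from_world': array([[-0.0045104 , -0.99982379,  0.01822186,  0.17154347],
       [-0.99317621,  0.00235538, -0.11659962,  0.40045968],
       [ 0.11653615, -0.01862343, -0.99301183,  0.97406202],
       [ 0.        ,  0.        ,  0.        ,  1.        ]])}
side {'vfov': 45.19202483461699, 'cx': 312.9584582608735, 'cy': 242.47647981198992, 'camera_from_world': array([[-0.91662501, -0.39971974, -0.00476624,  0.41849009],
       [-0.22209872,  0.51915105, -0.82532076,  0.0802996 ],
       [ 0.3323714 , -0.75545107, -0.56464408,  1.05668226],
       [ 0.        ,  0.        ,  0.        ,  1.        ]])}
{'time': 0.1, 'ee_pos': array([0.22808416, 0.5002244 , 0.2306241 ]), 'tcp_rot': array([-1.79926859e+02, -5.27452394e-04,  1.55486333e+02]), 'wrist_force': array([-0.11009014, -0.46287294,  0.20307738]), 'opening': 0.0852206848614289}
```

View pics/top0.png

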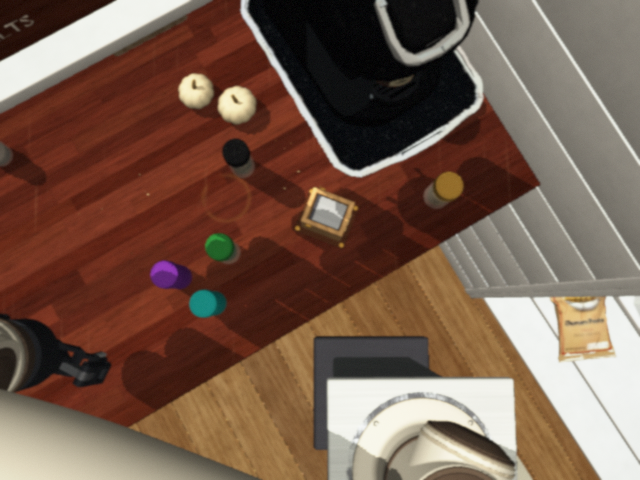

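View pics/side0.png

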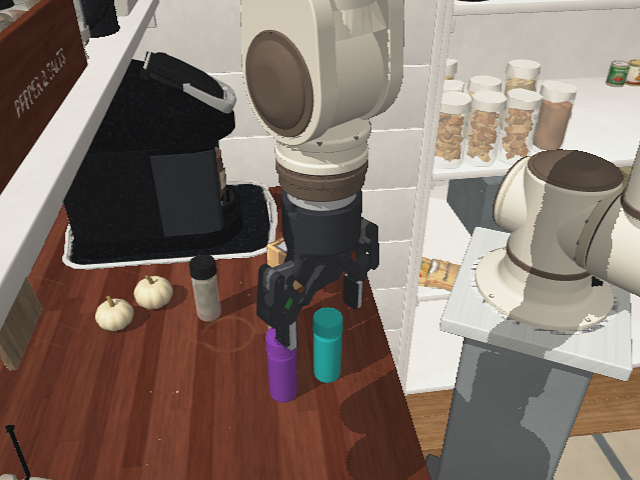

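Top view: the capped jars are green (220,247), purple (168,274), turquoise (208,303), black (236,152) and yellow (448,186). The dock is at (329,212). Only (220,247) has a green cap on a clear body, so it is the one meant; purple and turquoise are look-alikes. I'll confirm with a crop and measure.

```bash
cat > h.py <<'E'
import numpy as np, cv2
from workcell import bot
def K(c): f=240/np.tan(np.radians(c["vfov"]/2)); return np.array([[f,0,c["cx"]],[0,f,c["cy"]],[0,0,1]])
def ray(c,uv,z):
    T=np.array(c["camera_from_world"]);R=T[:3,:3];o=-R.T@T[:3,3]
    d=R.T@np.linalg.inv(K(c))@[uv[0],uv[1],1]
    return o+d*(z-o[2])/d[2]
def proj(c,p):
    T=np.array(c["camera_from_world"]);q=K(c)@(T[:3,:3]@np.asarray(p)+T[:3,3]);return q[:2]/q[2]
def blob(im,lo,hi,near=None):
    h=cv2.cvtColor(im,cv2.COLOR_RGB2HSV);m=cv2.inRange(h,np.array(lo),np.array(hi))
    cs,_=cv2.findContours(m,cv2.RETR_EXTERNAL,cv2.CHAIN_APPROX_NONE)
    cs=[c for c in cs if cv2.contourArea(c)>40]
    return sorted(cs,key=cv2.contourArea)[::-1]
E
python3 - <<'E'
from h import *
im=cv2.imread("pics/top0.png")[:,:,::-1].copy();c=bot.calibration("top")
for n,lo,hi,z in(("green",(50,120,40),(75,255,255),.116),("yellow",(18,150,90),(28,255,255),.106),("purple",(135,80,50),(160,255,255),.116),("turq",(80,120,50),(95,255,255),.116),("black",(0,0,0),(180,255,38),.113)):
    for k in blob(im,lo,hi):
        (u,v),r=cv2.minEnclosingCircle(k)
        if r<20 : print(n,u,v,r,ray(c,(u,v),z).round(3))
cv2.imwrite("pics/crop0.png",cv2.resize(im[140:320,140:380,::-1],None,fx=3.3,fy=3.3,interpolation=cv2.INTER_CUBIC))
for uv in((357,208),(318,187)): print(ray(c,uv,.08))
E
```

```text
green 219.087158203125 246.7110137939453 14.099980354309082 [0.367 0.328 0.116]
yellow 448.51019287109375 185.24490356445312 13.982385635375977 [ 0.465 -0.033  0.106]
turq 207.5 303.5 17.846668243408203 [0.28  0.344 0.116]
black 235.56422424316406 153.11773681640625 13.889198303222656 [0.515 0.305 0.113]
black 6.0 368.3974304199219 19.628149032592773 [0.184 0.644 0.113]
black 471.0 10.431818008422852 11.568282127380371 [ 0.755 -0.078  0.113]
[0.43251681 0.11080062 0.08      ]
[0.46725726 0.17405681 0.08      ]
```

View pics/crop0.png

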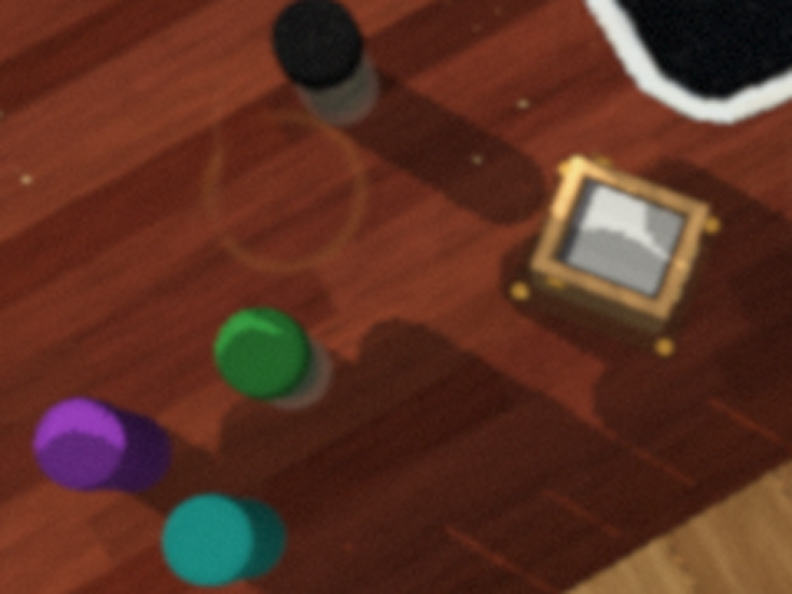

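The crop confirms it: a green cap on clear glass, so (219,247) is the target at about (0.367, 0.328), with cap radius in keeping. The dock rim corners appear at (313,188), (356,203), (340,236) and (301,222), with the long side running about 61° in the world. The fingers already close along about 65°, which suits both. I'll move above the jar and look from the wrist.

```bash
python3 -m crank '[{"gripper":70,"travel":[-40,-20,0],"twist":[0,0,0]},{"gripper":70,"travel":[-40,-20,0],"twist":[0,0,0]},{"gripper":70,"travel":[-40,-20,0],"twist":[0,0,0]},{"gripper":70,"travel":[-40,-20,0],"twist":[0,0,0]},{"gripper":70,"travel":[-38,-19,0],"twist":[0,0,0]},{"gripper":70,"travel":[0,0,0],"twist":[0,0,0]}]' 40; python3 - <<'E'
from h import *
o=bot.get_obs();c=bot.calibration("wrist");im=bot.camera("wrist")
cv2.imwrite("pics/w1.png",im[:,:,::-1]);print(o['time'],o['ee_pos'],o['tcp_rot'],o['opening'],o['wrist_force'])
for k in blob(im,(50,120,40),(75,255,255)):
    (u,v),r=cv2.minEnclosingCircle(k);print(u,v,r,ray(c,(u,v),.116), cv2.boundingRect(k))
im=bot.camera("side");cv2.imwrite("pics/side1.png",im[:,:,::-1])
E
```

```text
time: 0.85
ee_pos: [0.3685, 0.3263, 0.2311]
tcp_rot: [-180.0, 0.0, 155.3]
wrist_force: [0.2, 0.3, 0.1]
opening: 0.07
grasp_force: 0.0
0.85 [0.36847793 0.32632216 0.23106467] [-1.79966144e+02  6.57063909e-03  1.55290314e+02] 0.06999924753347272 [0.18615087 0.29913166 0.130862  ]
323.5849914550781 225.17430114746094 34.19658279418945 [0.36322398 0.33291745 0.116     ] (292, 192, 65, 68)
```

View pics/w1.png

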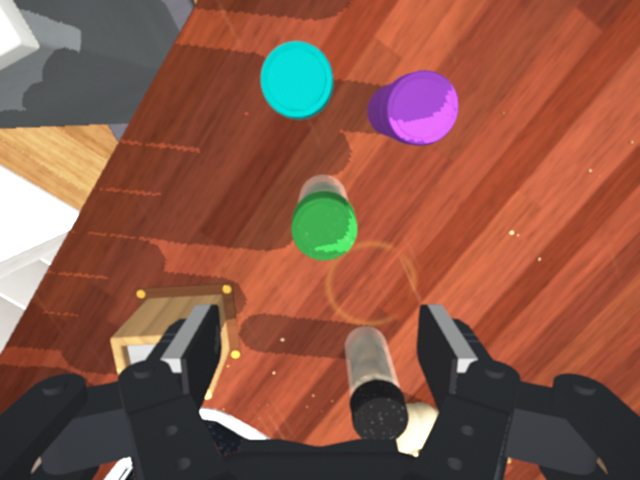

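The wrist view shows the green cap at (324,225), alone between the fingers' planes. Purple is at (413,108), turquoise at (297,80), and the dock at (175,345) is partly hidden. I'll compare the two views at mid-cap height, which is the centre of the cap's outline, and look at the dock's label side.

```bash
python3 - <<'E'
from h import *
c=bot.calibration("wrist");t=bot.calibration("top");s=bot.calibration("side")
print("wrist",ray(c,(324.5,226),.105),"top",ray(t,(219.1,246.7),.105))
T=np.array(c["camera_from_world"]);print("cam",-T[:3,:3].T@T[:3,3],T[2,:3])
print(proj(c,(.3685,.3263,.231)),proj(c,(.3685,.3263,.116)))
im=cv2.imread("pics/side1.png")[:,:,::-1].copy()
for k in blob(im,(50,120,40),(75,255,255)): 
    r=cv2.boundingRect(k); print(r, ray(s,(r[0]+r[2]/2,r[1]+r[3]/2),.105))
print("dock in side",proj(s,(.445,.142,.08)))
w=cv2.imread("pics/w1.png")[270:420,90:260]; d=cv2.imread("pics/side1.png")[190:320,210:400]
w=cv2.resize(w,(390,344),interpolation=2);d=cv2.resize(d,(400,274),interpolation=2)
o=np.zeros((344,790,3),np.uint8);o[:,:390]=w;o[:274,390:]=d;cv2.imwrite("pics/mix.png",o)
E
```

```text
wrist [0.3653749  0.33391145 0.105     ] top [0.36772591 0.32940118 0.105     ]
cam [0.30061349 0.35932281 0.37224354] [ 0.2584551  -0.118072   -0.95878046]
[313.83089951 326.94348781] [315.81581503 239.5619064 ]
(266, 284, 28, 28) [0.36623393 0.33021535 0.105     ]
dock in side [287.44478338 236.53480617]
```

View pics/mix.png

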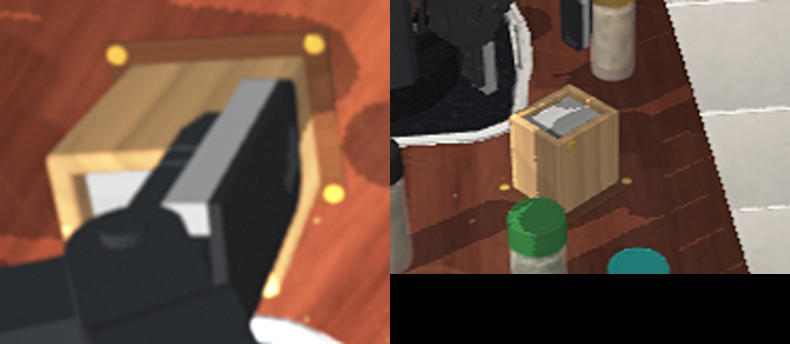

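The three views agree on about (0.3665, 0.331) to within 3 mm. The dock crop shows a plain wall facing the camera, with brass screws at the plate corners; I'll look for the label later. Now I'll descend and grasp the cap.

```bash
python3 -m crank '[{"gripper":70,"travel":[4,3,25],"twist":[0,0,0]},{"gripper":70,"travel":[0,0,40],"twist":[0,0,0]},{"gripper":70,"travel":[0,0,35],"twist":[0,0,0]},{"gripper":70,"travel":[0,0,30],"twist":[0,0,0]},{"gripper":70,"travel":[0,0,15],"twist":[0,0,0]},{"gripper":70,"travel":[0,0,0],"twist":[0,0,0]},{"gripper":30,"travel":[0,0,0],"twist":[0,0,0]},{"gripper":30,"travel":[0,0,0],"twist":[0,0,0]},{"gripper":30,"travel":[0,0,0],"twist":[0,0,0]},{"gripper":30,"travel":[0,0,0],"twist":[0,0,0]},{"gripper":30,"travel":[0,0,0],"twist":[0,0,0]}]' 60
```

```text
time: 2.33
ee_pos: [0.3655, 0.333, 0.088]
tcp_rot: [179.9, 0.1, 155.5]
wrist_force: [-0.9, -2.1, 5.7]
opening: 0.0423
grasp_force: 60.5
```

```bash
python3 -m crank '[{"gripper":30,"travel":[0,0,-10],"twist":[0,0,0]},{"gripper":30,"travel":[0,0,-30],"twist":[0,0,0]},{"gripper":30,"travel":[0,0,-35],"twist":[0,0,0]},{"gripper":30,"travel":[0,0,-40],"twist":[0,0,0]},{"gripper":30,"travel":[0,0,-35],"twist":[0,0,0]},{"gripper":30,"travel":[-30,-6,0],"twist":[0,0,0]},{"gripper":30,"travel":[-40,-8,0],"twist":[0,0,0]},{"gripper":30,"travel":[-40,-8,0],"twist":[0,0,0]},{"gripper":30,"travel":[-30,-6,0],"twist":[0,0,0]},{"gripper":30,"travel":[-10,-3,0],"twist":[0,0,0]},{"gripper":30,"travel":[0,0,0],"twist":[0,0,0]},{"gripper":30,"travel":[0,0,0],"twist":[0,0,0]}]'; python3 - <<'E'
from h import *
o=bot.get_obs();c=bot.calibration("wrist");im=bot.camera("wrist")
cv2.imwrite("pics/w2.png",im[:,:,::-1]);print(o['time'],o['ee_pos'],o['tcp_rot'],o['wrist_force'])
np.save("w2T.npy",c,allow_pickle=True)
cv2.imwrite("pics/top2.png",bot.camera("top")[:,:,::-1]);cv2.imwrite("pics/side2.png",bot.camera("side")[:,:,::-1])
E
```

```text
time: 3.82
ee_pos: [0.4878, 0.2427, 0.2366]
tcp_rot: [180.0, -0.0, 155.5]
wrist_force: [-0.5, -0.3, -0.5]
opening: 0.0421
grasp_force: 61.2
3.825 [0.48783954 0.24273861 0.23658311] [ 1.79984453e+02 -7.32254231e-03  1.55528511e+02] [-0.4591519  -0.30784885 -0.46556084]
```

View pics/w2.png

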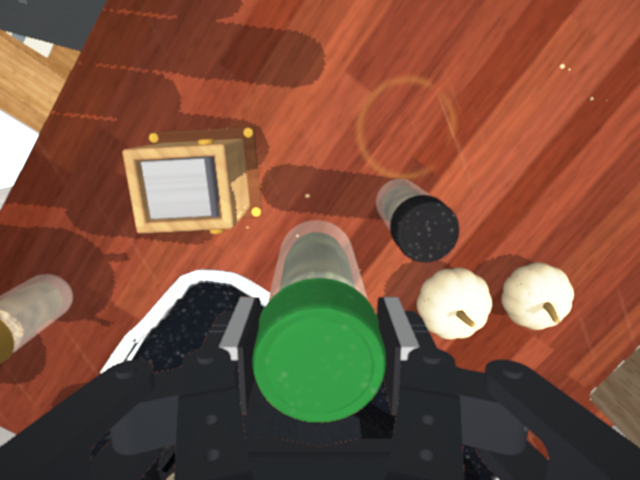

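The wrist view shows the dock with rim corners near (123,150), (222,145), (235,228) and (137,234). Brass bits at (205,141) and (215,232) near the right end, and a dark gap at the right, suggest the hinge. The jar hangs straight in the fingers. I'll take an enlarged crop to confirm and pick corners.

```bash
python3 - <<'E'
from h import *
a=cv2.imread("pics/w2.png")[115:255,105:275];cv2.imwrite("pics/dock2.png",cv2.resize(a,None,fx=4,fy=4,interpolation=2))
E
```

```text
(no output)
```

View pics/dock2.png

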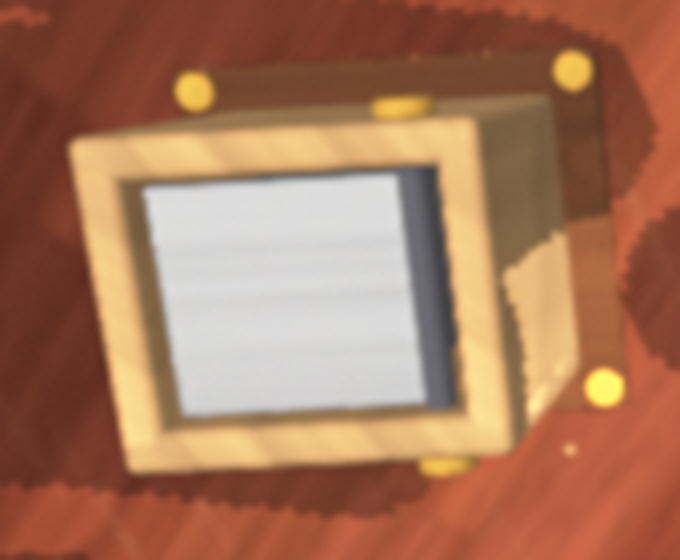

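The crop settles it: hinge barrel and bosses at the right, so dock +x points image-right. The outer rim corners are clear at (70,143), (475,118), (518,450) and (130,472) in crop pixels. Next I compute the well's axis, with a cross-check from the top view, and the jar's position in the hand.

```bash
python3 - <<'E'
from h import *
c=np.load("w2T.npy",allow_pickle=True).item()
P=np.array([ray(c,(x/4+105-.4,y/4+115-.4),.08)[:2] for x,y in((70,143),(475,118),(518,450),(130,472))])
L=lambda a,b:np.linalg.norm(P[a]-P[b])*1000
print("sides",L(0,1),L(3,2),L(0,3),L(1,2))
x=(P[1]+P[2]-P[0]-P[3]);x/=np.linalg.norm(x);m=P.mean(0)
print("wrist: centre",m,"x ang",np.degrees(np.arctan2(x[1],x[0])),"axis",m-.006*x)
t=bot.calibration("top")
Q=np.array([ray(t,(u,v),.08)[:2] for u,v in((313.3,187.9),(355.8,203),(340,236.4),(301.2,221.8))])
print("top centre",Q.mean(0),[np.linalg.norm(Q[i]-Q[(i+1)%4]).round(4) for i in range(4)],"axis",Q.mean(0)-.006*x)
o=bot.get_obs();print(o['ee_pos'])
# jar in hand, mid-cap height: grasp ~ .105 above underside
im=cv2.imread("pics/w2.png")[:,:,::-1].copy();k=blob(im,(50,120,40),(75,255,255))[0];print(cv2.boundingRect(k))
zt=o['ee_pos'][2]-.088+.116
M=np.zeros(im.shape[:2],np.uint8);cv2.drawContours(M,[k],-1,255,-1);cv2.imwrite("pics/gm.png",M)
pk=k[:,0,:];R=cv2.boundingRect(k);(u,v),r=cv2.minEnclosingCircle(k);print("wrist cap",u,v,r)
for z in(zt,zt-.011,zt-.022):print("jar wrist",ray(c,(u,v),z))
for n in("top","side"):
    i2=cv2.imread(f"pics/{n}2.png")[:,:,::-1].copy();cc=bot.calibration(n)
    for k in blob(i2,(50,120,40),(75,255,255))[:2]:
        r=cv2.boundingRect(k);print(n,r,ray(cc,(r[0]+r[2]/2,r[1]+r[3]/2),zt-.011))
E
```

```text
sides 70.46997027588758 71.35118601145153 59.14889789839386 59.27789643303642
wrist: centre [0.42628956 0.16278091] x ang 68.91178987411953 axis [0.42413073 0.15718274]
top centre [0.42568815 0.15867802] [np.float64(0.0735), np.float64(0.0606), np.float64(0.067), np.float64(0.0591)] axis [0.42352932 0.15307985]
[0.48787938 0.24277485 0.2365374 ]
(252, 279, 134, 144)
wrist cap 318.9739990234375 350.7225341796875 72.08998107910156
jar wrist [0.48346692 0.24560798 0.2645374 ]
jar wrist [0.48953521 0.24286293 0.2535374 ]
jar wrist [0.4956035  0.24011787 0.2425374 ]
side (221, 158, 24, 24) [0.4858426  0.23985722 0.2535374 ]
```

```bash
python3 -m crank '[{"gripper":30,"travel":[4,-18,0],"twist":[0,0,0]},{"gripper":30,"travel":[6,-26,0],"twist":[0,0,0]},{"gripper":30,"travel":[6,-26,0],"twist":[0,0,0]},{"gripper":30,"travel":[5,-22,0],"twist":[0,0,0]},{"gripper":30,"travel":[2,-12,15],"twist":[0,0,0]},{"gripper":30,"travel":[0,0,20],"twist":[0,0,0]},{"gripper":30,"travel":[0,0,13],"twist":[0,0,0]},{"gripper":30,"travel":[0,0,0],"twist":[0,0,0]},{"gripper":30,"travel":[0,0,0],"twist":[0,0,0]}]'; python3 - <<'E'
from h import *
s=bot.calibration("side")
Q=np.array([ray(s,p,.08)[:2] for p in((267.5,244.5),(297.9,230.8),(318.3,243.6),(287.4,259.3))])
print("side centre",Q.mean(0),[np.linalg.norm(Q[i]-Q[(i+1)%4]).round(4) for i in range(4)])
o=bot.get_obs();print(o['ee_pos'],o['wrist_force'])
S=bot.camera("side");W=bot.camera("wrist");cv2.imwrite("pics/s3.png",S[:,:,::-1]);cv2.imwrite("pics/w3.png",W[:,:,::-1]);T=bot.camera("top");cv2.imwrite("pics/t3.png",T[:,:,::-1])
a=cv2.resize(S[150:310,210:370,::-1],(395,395),interpolation=2);b=cv2.resize(W[100:400,170:470,::-1],(395,395),interpolation=2)
cv2.imwrite("pics/m3.png",np.hstack([a,b]))
E
```

```text
time: 5.1
ee_pos: [0.4246, 0.1573, 0.1889]
tcp_rot: [180.0, 0.0, 155.5]
wrist_force: [0.3, 0.4, -1.9]
opening: 0.0421
grasp_force: 61.3
side centre [0.42524609 0.16069382] [np.float64(0.0694), np.float64(0.0564), np.float64(0.0716), np.float64(0.0586)]
[0.42458121 0.15734771 0.1889351 ] [ 0.3267696   0.41731049 -1.91663472]
```

View pics/m3.png

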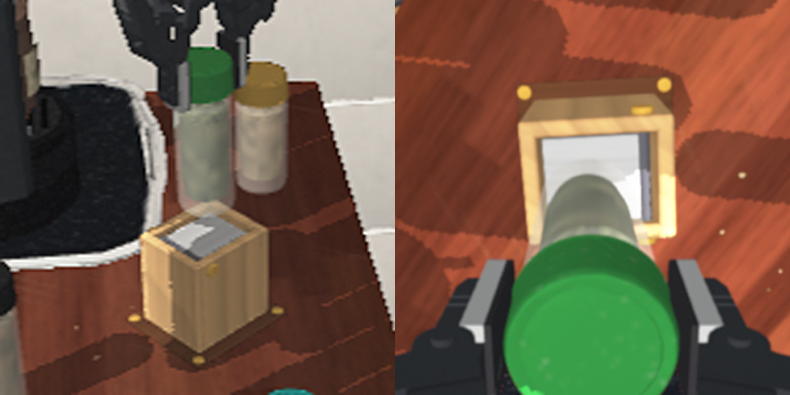

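The jar hangs upright above the well. In the side crop its axis is at about column 204, and the dock rim spans 141–268. I'll check the relative position using the same camera for both.

```bash
python3 - <<'E'
from h import *
s=bot.calibration("side");S=cv2.imread("pics/s3.png")
g=cv2.boundingRect(blob(S[:,:,::-1].copy(),(50,120,40),(75,255,255))[0]);print("cap",g)
P=np.array([.4246,.1573]);k=160/395
for z,n in((.206,"capmid"),(.15,"body")):print(n,proj(s,(*P,z)))
print("body px",210+k*175,210+k*233,210+k*204)
C=np.array([.424,.1555])+.006*np.array([.36,.933]);print("box c",proj(s,(*C,.08)),"meas",210+k*204.5)
w=bot.calibration("wrist")
# wrist: rim edges (crop scale 300/395, origin 170,100): rim back corners & jar body
f=300/395
A,B=[ray(w,(170+f*x,100+f*y),.08)[:2] for x,y in((521,122),(672,116))][:2] if 0 else [ray(w,(170+f*(x-395),100+f*y),.08)[:2] for x,y in((521,122),(672,116))]
x=(B-A)/np.linalg.norm(B-A);print("rim edge len",np.linalg.norm(B-A),"ang",np.degrees(np.arctan2(x[1],x[0])))
n=np.array([x[1],-x[0]]) # -y dock
print("axis est", A+30.*.001*x+.0305*n)
print("capcol", 170+f*(592-395), proj(w,(*P,.206)), "body base px?",proj(w,(*P,.101)))
E
```

```text
cap (286, 169, 18, 23)
capmid [292.25145736 181.15988339]
body [293.06478829 209.91605226]
body px 280.88607594936707 304.37974683544303 292.63291139240505
box c [292.32006516 244.298301  ] meas 292.8354430379747
rim edge len 0.06854118248952065 ang 67.77869878224246
axis est [0.42493198 0.15751564]
capcol 319.62025316455697 [316.53364655 346.73451875] body base px? [317.25724169 249.67785462]
```

The views agree within about 1.5 mm. I'll descend to just inside the rim and feel.

```bash
python3 -m crank '[{"gripper":30,"travel":[0,0,7],"twist":[0,0,0]},{"gripper":30,"travel":[0,0,7],"twist":[0,0,0]},{"gripper":30,"travel":[0,0,4],"twist":[0,0,0]},{"gripper":30,"travel":[0,0,2],"twist":[0,0,0]},{"gripper":30,"travel":[0,0,2],"twist":[0,0,0]},{"gripper":30,"travel":[0,0,1],"twist":[0,0,0]},{"gripper":30,"travel":[0,0,0],"twist":[0,0,0]}]'
```

```text
time: 6.12
ee_pos: [0.4244, 0.1571, 0.1653]
tcp_rot: [180.0, 0.0, 155.5]
wrist_force: [0.1, 0.0, -0.8]
opening: 0.0423
grasp_force: 61.3
```

```bash
python3 -m crank '[{"gripper":30,"travel":[0,0,1],"twist":[0,0,0]},{"gripper":30,"travel":[0,0,1],"twist":[0,0,0]},{"gripper":30,"travel":[0,0,0],"twist":[0,0,0]}]'
```

```text
time: 6.5
ee_pos: [0.4244, 0.157, 0.1632]
tcp_rot: [-180.0, -0.0, 155.5]
wrist_force: [1.1, -0.1, -1.9]
opening: 0.0421
grasp_force: 61.3
```

```bash
python3 -m crank '[{"gripper":30,"travel":[0,0,1],"twist":[0,0,0]},{"gripper":30,"travel":[0,0,1],"twist":[0,0,0]},{"gripper":30,"travel":[0,0,1],"twist":[0,0,0]},{"gripper":30,"travel":[0,0,0],"twist":[0,0,0]}]'
```

```text
time: 7.0
ee_pos: [0.4244, 0.157, 0.1604]
tcp_rot: [-180.0, 0.0, 155.5]
wrist_force: [-1.5, -3.2, 3.2]
opening: 0.0421
grasp_force: 61.7
```

This is flap contact: about 5 N up and 3 N toward the front, as expected. I'll continue down.

```bash
python3 -m crank '[{"gripper":30,"travel":[0,0,2],"twist":[0,0,0]},{"gripper":30,"travel":[0,0,2],"twist":[0,0,0]},{"gripper":30,"travel":[0,0,2],"twist":[0,0,0]},{"gripper":30,"travel":[0,0,2],"twist":[0,0,0]},{"gripper":30,"travel":[0,0,0],"twist":[0,0,0]}]'
```

```text
time: 7.62
ee_pos: [0.4243, 0.1569, 0.1521]
tcp_rot: [-180.0, 0.0, 155.5]
wrist_force: [-1.5, -2.8, 3.9]
opening: 0.0422
grasp_force: 61.7
```

```bash
python3 -m crank '[{"gripper":30,"travel":[0,0,2],"twist":[0,0,0]},{"gripper":30,"travel":[0,0,2],"twist":[0,0,0]},{"gripper":30,"travel":[0,0,2],"twist":[0,0,0]},{"gripper":30,"travel":[0,0,0],"twist":[0,0,0]}]'
```

```text
time: 8.12
ee_pos: [0.4241, 0.1568, 0.1457]
tcp_rot: [-179.9, -0.0, 155.5]
wrist_force: [-1.9, -4.7, -0.1]
opening: 0.0421
grasp_force: 61.5
```

```bash
python3 -m crank '[{"gripper":30,"travel":[0,0,2],"twist":[0,0,0]},{"gripper":30,"travel":[0,0,3],"twist":[0,0,0]},{"gripper":30,"travel":[0,0,3],"twist":[0,0,0]},{"gripper":30,"travel":[0,0,3],"twist":[0,0,0]},{"gripper":30,"travel":[0,0,0],"twist":[0,0,0]}]'
```

```text
time: 8.75
ee_pos: [0.424, 0.1569, 0.1346]
tcp_rot: [-179.9, -0.0, 155.5]
wrist_force: [-1.2, -3.6, -1.8]
opening: 0.0423
grasp_force: 61.3
```

```bash
python3 -m crank '[{"gripper":30,"travel":[0,0,3],"twist":[0,0,0]},{"gripper":30,"travel":[0,0,3],"twist":[0,0,0]},{"gripper":30,"travel":[0,0,3],"twist":[0,0,0]},{"gripper":30,"travel":[0,0,3],"twist":[0,0,0]},{"gripper":30,"travel":[0,0,0],"twist":[0,0,0]}]'
```

```text
time: 9.38
ee_pos: [0.4242, 0.1569, 0.1228]
tcp_rot: [-180.0, -0.0, 155.5]
wrist_force: [-0.8, -1.9, -2.6]
opening: 0.0423
grasp_force: 61.5
```

```bash
python3 -m crank '[{"gripper":30,"travel":[0,0,3],"twist":[0,0,0]},{"gripper":30,"travel":[0,0,3],"twist":[0,0,0]},{"gripper":30,"travel":[0,0,2],"twist":[0,0,0]},{"gripper":30,"travel":[0,0,1],"twist":[0,0,0]},{"gripper":30,"travel":[0,0,0],"twist":[0,0,0]}]'
```

```text
time: 10.0
ee_pos: [0.4243, 0.157, 0.1141]
tcp_rot: [-180.0, -0.0, 155.5]
wrist_force: [-0.2, -2.8, -1.2]
opening: 0.0423
grasp_force: 61.5
```

```bash
python3 -m crank '[{"gripper":30,"travel":[0,0,0.7],"twist":[0,0,0]},{"gripper":30,"travel":[0,0,0.7],"twist":[0,0,0]},{"gripper":30,"travel":[0,0,0],"twist":[0,0,0]}]'
```

```text
time: 10.38
ee_pos: [0.4244, 0.1571, 0.1128]
tcp_rot: [-180.0, -0.0, 155.5]
wrist_force: [-2.0, -1.8, -1.3]
opening: 0.0422
grasp_force: 61.5
```

```bash
python3 -m crank '[{"gripper":30,"travel":[0,0,0.7],"twist":[0,0,0]},{"gripper":30,"travel":[0,0,0.7],"twist":[0,0,0]},{"gripper":30,"travel":[0,0,0],"twist":[0,0,0]}]'
```

```text
time: 10.75
ee_pos: [0.4244, 0.157, 0.1114]
tcp_rot: [-180.0, -0.0, 155.5]
wrist_force: [-1.6, -1.4, 0.3]
opening: 0.0425
grasp_force: 61.5
```

```bash
python3 -m crank '[{"gripper":30,"travel":[0,0,0.7],"twist":[0,0,0]},{"gripper":30,"travel":[0,0,0],"twist":[0,0,0]}]'
```

```text
time: 11.0
ee_pos: [0.4244, 0.1571, 0.1107]
tcp_rot: [-180.0, -0.0, 155.5]
wrist_force: [-0.7, -2.1, -0.3]
opening: 0.0421
grasp_force: 61.5
```

```bash
python3 -m crank '[{"gripper":30,"travel":[0,0,0.7],"twist":[0,0,0]},{"gripper":30,"travel":[0,0,0],"twist":[0,0,0]}]'
```

```text
time: 11.25
ee_pos: [0.4244, 0.1571, 0.11]
tcp_rot: [-180.0, -0.0, 155.5]
wrist_force: [-0.3, -2.2, -1.4]
opening: 0.0427
grasp_force: 61.5
```

```bash
python3 -m crank '[{"gripper":30,"travel":[0,0,0.8],"twist":[0,0,0]},{"gripper":30,"travel":[0,0,0.8],"twist":[0,0,0]},{"gripper":30,"travel":[0,0,0],"twist":[0,0,0]}]'
```

```text
time: 11.62
ee_pos: [0.4244, 0.157, 0.1084]
tcp_rot: [-180.0, -0.0, 155.5]
wrist_force: [-0.5, -1.6, -0.7]
opening: 0.0423
grasp_force: 61.5
```

```bash
python3 -m crank '[{"gripper":30,"travel":[0,0,0.6],"twist":[0,0,0]},{"gripper":30,"travel":[0,0,0],"twist":[0,0,0]}]'
```

```text
time: 11.88
ee_pos: [0.4244, 0.1571, 0.1078]
tcp_rot: [-180.0, -0.0, 155.5]
wrist_force: [-0.9, -1.6, -1.6]
opening: 0.0421
grasp_force: 61.5
```

```bash
python3 -m crank '[{"gripper":30,"travel":[0,0,0.8],"twist":[0,0,0]},{"gripper":30,"travel":[0,0,0.8],"twist":[0,0,0]},{"gripper":30,"travel":[0,0,0],"twist":[0,0,0]}]'
```

```text
time: 12.25
ee_pos: [0.4244, 0.157, 0.1062]
tcp_rot: [-180.0, -0.0, 155.5]
wrist_force: [-1.4, -1.6, -0.5]
opening: 0.042
grasp_force: 61.5
```

```bash
python3 -m crank '[{"gripper":30,"travel":[0,0,0.6],"twist":[0,0,0]},{"gripper":30,"travel":[0,0,0],"twist":[0,0,0]}]'
```

```text
time: 12.5
ee_pos: [0.4244, 0.1571, 0.1056]
tcp_rot: [-180.0, -0.0, 155.5]
wrist_force: [-0.2, -2.5, -0.6]
opening: 0.0421
grasp_force: 61.5
```

```bash
python3 -m crank '[{"gripper":30,"travel":[0,0,0.8],"twist":[0,0,0]},{"gripper":30,"travel":[0,0,0.8],"twist":[0,0,0]},{"gripper":30,"travel":[0,0,0],"twist":[0,0,0]}]'
```

```text
time: 12.88
ee_pos: [0.4244, 0.1571, 0.104]
tcp_rot: [-180.0, -0.0, 155.5]
wrist_force: [-0.8, -1.5, -0.4]
opening: 0.0421
grasp_force: 61.5
```

```bash
python3 -m crank '[{"gripper":30,"travel":[0,0,0.6],"twist":[0,0,0]},{"gripper":30,"travel":[0,0,0],"twist":[0,0,0]}]'
```

```text
time: 13.12
ee_pos: [0.4244, 0.1571, 0.1034]
tcp_rot: [-180.0, -0.0, 155.5]
wrist_force: [-0.8, -2.4, -1.0]
opening: 0.042
grasp_force: 61.5
```

```bash
python3 -m crank '[{"gripper":30,"travel":[0,0,0.6],"twist":[0,0,0]},{"gripper":30,"travel":[0,0,0],"twist":[0,0,0]}]'
```

```text
time: 13.38
ee_pos: [0.4244, 0.1571, 0.1029]
tcp_rot: [180.0, 0.0, 155.5]
wrist_force: [-0.4, -1.4, -0.8]
opening: 0.0425
grasp_force: 61.5
```

```bash
python3 -m crank '[{"gripper":30,"travel":[0,0,0.8],"twist":[0,0,0]},{"gripper":30,"travel":[0,0,0.8],"twist":[0,0,0]},{"gripper":30,"travel":[0,0,0],"twist":[0,0,0]}]'
```

```text
time: 13.75
ee_pos: [0.4247, 0.157, 0.102]
tcp_rot: [180.0, 0.1, 155.5]
wrist_force: [-2.1, -3.7, 6.5]
opening: 0.0423
grasp_force: 62.0
```

```bash
python3 -m crank '[{"gripper":30,"travel":[0,0,0.6],"twist":[0,0,0]},{"gripper":30,"travel":[0,0,0],"twist":[0,0,0]}]'
```

```text
time: 14.0
ee_pos: [0.4248, 0.157, 0.1017]
tcp_rot: [180.0, 0.1, 155.5]
wrist_force: [-2.0, -4.0, 8.2]
opening: 0.0423
grasp_force: 62.3
```

```bash
python3 -m crank '[{"gripper":30,"travel":[0,0,0.6],"twist":[0,0,0]},{"gripper":30,"travel":[0,0,0],"twist":[0,0,0]}]'
```

```text
time: 14.25
ee_pos: [0.4249, 0.157, 0.1015]
tcp_rot: [180.0, 0.1, 155.5]
wrist_force: [-3.4, -5.2, 11.5]
opening: 0.0426
grasp_force: 62.6
```

The floor is felt at TCP z about 0.1025, so the riser is about 14.5 mm high. It is pressed with about 12 N, so I let go.

```bash
python3 -m crank '[{"gripper":46,"travel":[0,0,0],"twist":[0,0,0]},{"gripper":52,"travel":[0,0,0],"twist":[0,0,0]},{"gripper":70,"travel":[0,0,0],"twist":[0,0,0]},{"gripper":70,"travel":[0,0,0],"twist":[0,0,0]},{"gripper":70,"travel":[0,0,0],"twist":[0,0,0]}]'; python3 - <<'E'
from h import *
S=bot.camera("side");W=bot.camera("wrist")
a=cv2.resize(S[150:310,210:370,::-1],(395,395),interpolation=2);b=cv2.resize(W[100:400,170:470,::-1],(395,395),interpolation=2)
cv2.imwrite("pics/m4.png",np.hstack([a,b]))
for n,im in(("side",S),("wrist",W)):print(n,cv2.boundingRect(blob(im,(50,120,40),(75,255,255))[0]))
s=bot.calibration("side")
for z in(.1305,):
    r=cv2.boundingRect(blob(S,(50,120,40),(75,255,255))[0]);print(ray(s,(r[0]+r[2]/2,r[1]+r[3]/2),z-.011), [proj(s,(.424,.1555,q)) for q in(.1305,.1085)])
E
```

```text
time: 14.88
ee_pos: [0.4244, 0.1571, 0.1]
tcp_rot: [180.0, -0.0, 155.5]
wrist_force: [0.8, -0.8, -0.1]
opening: 0.07
grasp_force: 0.0
side (282, 212, 24, 22)
wrist (242, 282, 135, 147)
[0.4262992  0.15155312 0.1195    ] [array([294.08599786, 219.07213894]), array([294.37544132, 229.63429144])]
```

View pics/m4.png

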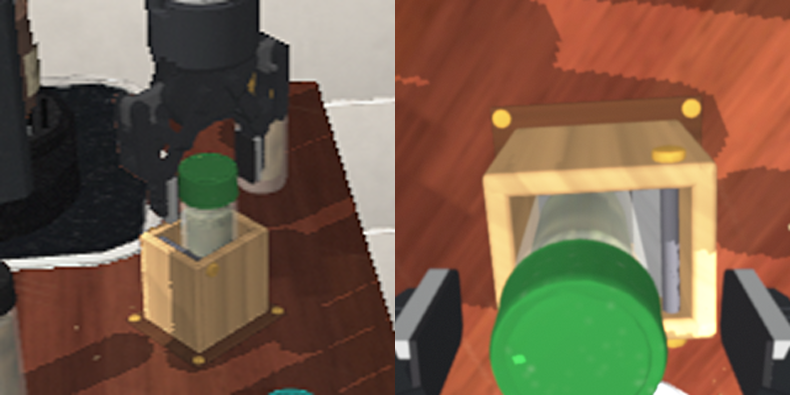

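The jar stands upright in the well with the flap down beside it. The cap shifted about 2 mm to the front as expected, and its height matches the felt floor. I'll retreat.

```bash
python3 -m crank '[{"gripper":76,"travel":[0,0,-5],"twist":[0,0,0]},{"gripper":76,"travel":[0,0,-20],"twist":[0,0,0]},{"gripper":76,"travel":[0,0,-35],"twist":[0,0,0]},{"gripper":76,"travel":[0,0,-35],"twist":[0,0,0]},{"gripper":76,"travel":[0,0,-30],"twist":[0,0,0]},{"gripper":76,"travel":[0,0,-10],"twist":[0,0,0]},{"gripper":76,"travel":[0,0,0],"twist":[0,0,0]},{"gripper":76,"travel":[0,0,0],"twist":[0,0,0]}]'; python3 - <<'E'
from h import *
S=bot.camera("side");W=bot.camera("wrist");w=bot.calibration("wrist")
k=blob(W,(50,120,40),(75,255,255))[0];(u,v),r=cv2.minEnclosingCircle(k)
print(cv2.boundingRect(blob(S,(50,120,40),(75,255,255))[0]),ray(w,(u,v),.1195),u,v,r)
# tilt in side view: cap centre col vs body centre col
cv2.imwrite("pics/m5.png",np.hstack([cv2.resize(S[190:310,230:350,::-1],(395,395),interpolation=2),cv2.resize(W[120:320,220:420,::-1],(395,395),interpolation=2)]))
E
```

```text
time: 15.98
ee_pos: [0.4241, 0.1569, 0.2338]
tcp_rot: [-179.9, -0.1, 155.5]
wrist_force: [-0.1, 0.2, -1.0]
opening: 0.0758
grasp_force: 0.0
(283, 212, 23, 22) [0.42482735 0.15431757 0.1195    ] 314.4288024902344 239.97792053222656 35.60734176635742
```

View pics/m5.png

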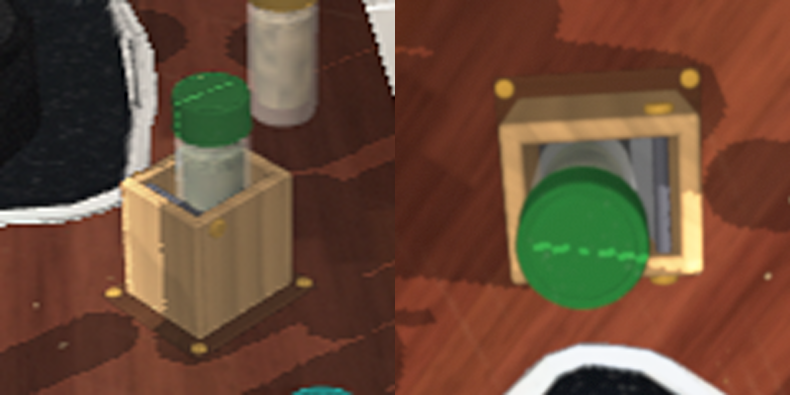

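The jar stands upright against the front side of the well, with the flap down beside it. The cap is at the same place and height as before the retreat, within 2 mm of the axis. Handing in.

```bash
python3 -c "
from workcell import bot
print(bot.job_done())"
```

```text
the job is handed in; nothing more can be done
None
```

The green-capped jar is seated upright on the riser (about 14.5 mm, felt at roughly 12 N), let go with the flap down beside it, and the job is handed in at about 16 s; the other two jars were not touched, but no verdict came back.

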